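# Index the lug turntable home and bolt it

### The arm

A 6-joint arm with a two-finger parallel gripper is mounted at the origin on the work surface. World frame = base frame: x ahead of the robot, y to its left, z up, the work surface at z = 0. Lengths are in mm, angles in rad, forces in N, time in s.
With the tool pointing down it reaches from about 275 to 1000 mm from the base axis. Payload 8.4 kg.
Tool frame: the origin (TCP) lies at the very end of the fingers, on their centre line; the grasp point (between the pads) lies 19 mm behind it (r.pinch_z is the distance from the TCP to the grasp point, in mm); z points along the fingers, y is the direction in which the jaws open and shut (so a half turn about z gives the same grasp; the last joint's range is limited). The gripper opens to 85 mm and grips with 20 to 120 N. Pads are 22 mm wide; open, the fingers measure 114 mm over their backs; the gripper's body (76 mm by 85 mm) begins 54 mm behind the grasp point. The pads swing forward as they close: fully open they stand 13 mm farther back than shut.
Start: joints at [-1.319, 0.353, 1.633, -0, 1.155, -0.002], TCP at [156.926, -604.981, 231.281] pointing down, gripper open.
Joint ranges: [-2.63, 2.63], [-0.92, 2.1], [0.06, 2.66], [-1.3, 4.44], [0, 2.69], [-3.02, 3.02]. Speed limits (rad/s): [2.22, 2.22, 2.79, 3.14, 3.14, 3.14].

### API

Orientations are given as [roll, pitch, yaw] about the fixed x, y, z axes, in that order (R = Rz(yaw) Ry(pitch) Rx(roll)).
In Python, from rig import r, optics gives the robot as it stands.
- The arm moves only by the shell command python3 -m creep 'ROWS' [FORCE]. ROWS is JSON, a list of rows, each an object with "dp": the shift along the tool's x, y, z in mm, a list of three; "angular": the turn, a rotation vector about the tool's x, y, z in rad, a list of three; "fingers": the finger opening in mm, from 0 to 85.4. In form: [{"dp": [dx, dy, dz], "angular": [wx, wy, wz], "fingers": fingers}, ...]. A call has 1 to 5 rows; each row is the pose to reach, as a shift and turn from the pose commanded when the call began, along the tool's axes at that moment; what a row does not reach only later rows make up. A row lasts 1/12 s, in which the tool goes at most 41.7 mm and 7.16 degrees, less where a joint would pass 70% of its speed; a pose out of reach is approached as far as the arm can. A call with a gripper value outside its range is refused whole. The fingers move at their own pace and stop on an object; FORCE is the grip in N (left out, the last holds). Time passes only in rows, so rows that repeat a pose let the fingers close. It gives the time, the measured TCP pose, the force and the opening at its end, in the units of the state.
- r.sense(): the state, without advancing time (a new reading comes with each control period).
- optics.grab_frame(name): name is "scene" or "top" or "wrist"; returns the picture (480x640x3 uint8, blue, green, red); there is no depth.
- optics.camera_params(name): a dict with "fx", "fy", "cx", "cy" (pixels), "eye" and "rotation" of the camera in the world; the wrist camera has in their place "T_tool_cam" (4x4, takes a point from camera to tool coordinates, whose origin is the TCP and whose axes are the flange's). Camera axes: x right, y up, looking along -z (the intrinsics and any distortion apply to the point x, -y, -z); pixel columns grow to the right and rows downward; lengths in mm; the calibration is good to about 2 mm. A picture is of the moment at which its call begins: read the wrist's pose just before it. camera_params takes no time and is no camera call.
- r.sign_off(): hands the job in, once; it reports no verdict.
The state is a dict: "clock": time; "qpos": joint angles; "qvel": joint speeds; "joint_efforts": joint torques, N m; "eef_pos": TCP position; "tcp_rot": TCP orientation; "contact_force": force on the tool from outside, world axes, zero at the start; "wrist_torque": the same for the moment, N m; "opening": opening from 0.0 (shut) to 1.0 (fully open).
Only numpy, scipy, OpenCV 4.12 (cv2) and the standard library are available. Lean on these libraries where they do the work, as an engineer would, in place of code of your own. Each camera call takes 0.05 s, during which the arm holds its last target.

### The job

Push the upright steel post near the rim of the turntable anticlockwise (seen from above) until the black lug casing it carries faces front, towards the robot, and the table meets its rubber stop, and keep pressing on the post with about 13 N for a second to seat it, never reaching 20 N. Then push the locking bolt by its knob, fully home into the slot on the rim, again staying below 20 N. Do not touch the parts mounted on the turntable, leave everything around it where it stands, and leave the turntable and bolt untouched at the end.

Things in the scene. Friction and masses are not known exactly. Their poses are not given: they have to be found in the camera images.
- pedestal: grey fixed foot of the turntable, a 210 mm disc 12 mm thick with an arm that reaches 215 mm from the axis towards the robot side (front). Origin on the turning axis at the cart top; its -x axis points to the front, along the arm and the bolt; z is up. It does not move during the task.
- axis (a point): the turning axis of the turntable at the height of the platter's upper face (60 mm above the cart top).
- platter: round aluminium platter, 256 mm across, 15 mm thick, upper face 60 mm above the cart top, with the push post on it. On its rim, under the casing, two steel cheeks (each 14 mm wide, level with the platter, reaching out to 152 mm from the axis) leave a 16 mm slot between them. Origin on the axis at the cart top; at home its axes are parallel to the pedestal's.
- spindle (a joint): angle of the platter about its axis, rad, growing anticlockwise seen from above. It starts between -1.0 and -0.5; 0 = home, casing to the front, leading cheek just touching the rubber stop. Turns stiffly: about 2.5 N at the post keeps it moving, and it stays where it is left. Beyond 0 the rubber is hard and gives only a few tenths of a millimetre at the post for 12 N, so the force rises steeply.
- post_mid (a point): middle of the push post: a plain round steel post 14 mm across standing on the platter 113 mm from the axis, from 60 to 115 mm above the cart top (this point at 87.5 mm); foot collar 24 mm across and 4 mm high. Seen from above it lies 80 degrees anticlockwise of the casing about the axis. Clear space all round it on the platter.
- parts: the parts fixed on the platter, none of which may be touched: black lug casing, copper hexagonal nut on a stub, orange rubber grommet on a stub. Origin as the platter.
- casing_mid (a point): centre of the black lug casing on the platter: a stepped black block 30 x 34 mm, its top 122 mm above the cart top, 88 mm from the axis.
- stop: fixed steel pin 10 mm across, top 70 mm above the cart top, with an orange rubber grommet 20 mm across round it from 42 to 64 mm up; stands at the front outside the rim. Origin on the pin's axis at the cart top.
- stop_mid (a point): centre of the rubber grommet on the stop, 53 mm above the cart top.
- bolt (a joint): travel of the locking bolt, m: 0 = drawn back (start), 0.024 = fully home, a hard end. It slides straight along the pedestal's +x, from the front towards the axis; takes about 3 N to move and stays where it is left. Its 12 mm round nose enters the rim slot only if the platter is home within about 2 mm.
- knob_mid (a point): middle of the bolt's knob: an upright dark steel pin 16 mm across, from 59 to 102 mm above the cart top (this point at 80.5 mm); 176 mm in front of the axis when drawn back. The guide rails beside the bolt are 59 mm high.
- bolt_knob: the knob of the bolt, moving with it. Origin is on the axis of the turntable when the bolt is drawn back: use point knob_mid for the place of the knob.
- spare_casing: bystander: loose black lug casing, 30 x 34 x 56 mm, upright; origin under its centre.
- spare_nut: bystander: loose copper hexagonal nut, 26 mm across flats, 18 mm high; origin under its centre.
- spare_grommet: bystander: loose orange rubber grommet, 36 mm across, 12 mm high; origin under its centre.
- washer_bin: bystander: grey open bin 120 x 160 x 60 mm; origin under its centre.
- driver: bystander: screwdriver lying flat along its x axis.
- oil: bystander: grey can 52 mm across, 120 mm high; origin under its centre.
- rack: bystander, fixed: slotted aluminium rack 70 x 200 mm holding six chrome rods upright, 130 mm high; origin under its centre.

How it is judged:
By the outcome, as a careful person would: the job done as asked, in the order asked, and still so for the second after the job is handed in, with the robot touching nothing.
It also fails if it takes over 54 s, if anything falls off the work surface, if the arm or the gripper's body presses on something with over 40 N, if the wrist force passes 120 N, or if a joint passes its speed limit or range.

## Working session

There is one attempt and no reset: what is moved stays moved. The work goes in short steps, Python scripts to look and compute and a shell command to move; the robot and the scene stay as the last step left them, time stands still between calls to the robot, and variables do not carry over. Pictures are saved under pics/ and viewed, and the job is handed in when it is done.

```bash
ls; mkdir -p pics; python3 - <<'E'
from rig import r,optics
import cv2
print(r.sense())
for n in ["scene","top","wrist"]:
    im=optics.grab_frame(n); cv2.imwrite(f"pics/{n}0.png",im); print(n,optics.camera_params(n))
E
```

```text
pics
{'clock': 0.0, 'qpos': array([-1.31938341e+00,  3.53653338e-01,  1.63412857e+00, -4.30095398e-05,
        1.15519019e+00, -2.43415491e-03]), 'qvel': array([-0.0003018 , -0.00167545, -0.00078521,  0.00018768, -0.00089117,
       -0.00046439]), 'joint_efforts': array([-3.65700907e-03, -6.05255699e+01, -3.42075562e+01, -3.44549153e-04,
        9.34463984e-03,  3.79974324e-05]), 'eef_pos': array([ 156.80539429, -604.52456596,  230.5608159 ]), 'tcp_rot': array([-3.14021311e+00,  3.59663221e-05,  2.53864493e-01]), 'contact_force': array([-0.15966244,  0.71554536,  0.12748045]), 'wrist_torque': array([ 0.00837316, -0.0060126 , -0.00779325]), 'opening': 0.9979073172466938}
scene {'fx': 549.8813156951601, 'fy': 549.8813156951601, 'cx': 317.5121279757696, 'cy': 237.10041488398164, 'eye': array([1056.0335689 ,  634.81420852,  935.78121919]), 'rotation': array([0.77203707, 0.00851015, 2.45011423])}
top {'fx': 452.5216628246996, 'fy': 452.5216628246996, 'cx': 318.0418234136462, 'cy': 239.6660185900285, 'eye': array([ 393.05563724,    5.36209425, 1265.95145519]), 'rotation': array([ 0.11061643, -0.0016792 , -1.56752241])}
wrist {'fx': 363.61138940481015, 'fy': 363.61138940481015, 'cx': 324.6629167115954, 'cy': 241.2201583147244, 'T_tool_cam': array([[ 6.91179284e-04,  9.59517190e-01,  2.81649221e-01,
         7.20531206e+01],
       [ 9.99997981e-01, -1.19457043e-03,  1.61560175e-03,
         1.27550708e+00],
       [ 1.88664748e-03,  2.81647536e-01, -9.59516079e-01,
        -1.42810213e+02],
       [ 0.00000000e+00,  0.00000000e+00,  0.00000000e+00,
         1.00000000e+00]])}
```

View pics/scene0.png

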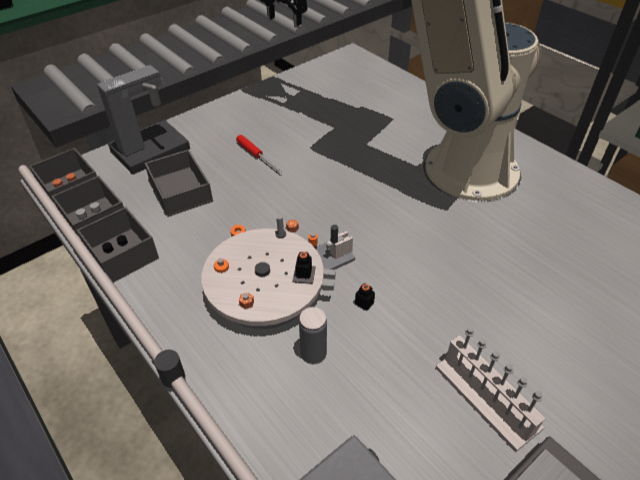

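View pics/top0.png

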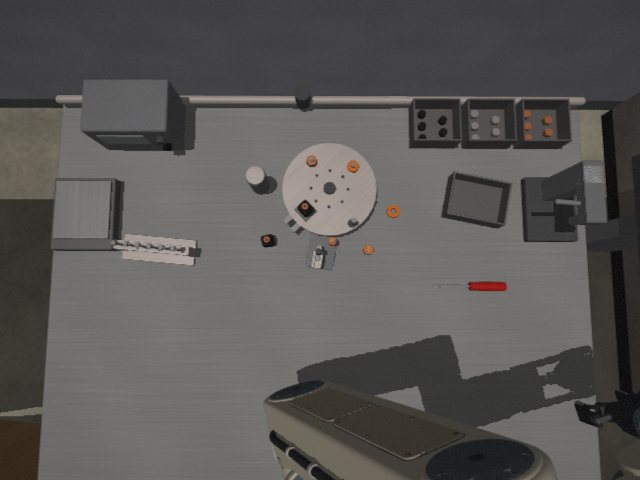

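View pics/wrist0.png

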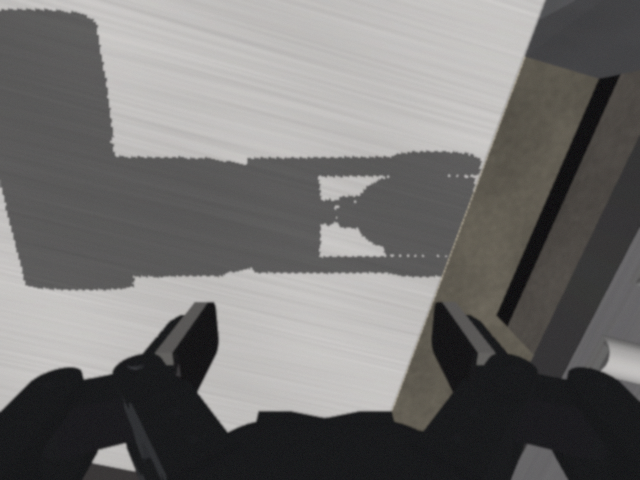

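```bash
cat > h.py <<'E'
import numpy as np, cv2
from scipy.spatial.transform import Rotation as R
from scipy.optimize import least_squares
from rig import r, optics
def cam(n, pos=None, rot=None):
    p=optics.camera_params(n)
    if n=="wrist":
        T=np.eye(4); T[:3,:3]=R.from_euler('xyz',rot).as_matrix(); T[:3,3]=pos
        T=T@p["T_tool_cam"]; M,e=T[:3,:3],T[:3,3]
    else: M,e=R.from_euler('xyz',p["rotation"]).as_matrix(),p["eye"]
    return p,M,e
def ray(c,u,v):
    p,M,e=c; d=M@np.array([(u-p["cx"])/p["fx"],-(v-p["cy"])/p["fy"],-1]); return e,d/np.linalg.norm(d)
def proj(c,X):
    p,M,e=c; q=M.T@(np.asarray(X,float)-e); return np.array([p["cx"]+p["fx"]*q[0]/-q[2],p["cy"]-p["fy"]*q[1]/-q[2]])
def at_z(c,u,v,z):
    e,d=ray(c,u,v); return e+d*(z-e[2])/d[2]
def tri(obs):
    A=np.zeros((3,3));b=np.zeros(3)
    for c,u,v in obs:
        e,d=ray(c,u,v);P=np.eye(3)-np.outer(d,d);A+=P;b+=P@e
    X=np.linalg.solve(A,b)
    return X,[np.linalg.norm(proj(c,X)-[u,v]) for c,u,v in obs]
def crop(im,x0,y0,x1,y1,s,name):
    o=cv2.resize(im[y0:y1,x0:x1],None,fx=s,fy=s,interpolation=cv2.INTER_CUBIC)
    for x in range((x0//10+1)*10,x1,10):
        cv2.line(o,((x-x0)*s,0),((x-x0)*s,6),(0,0,255),1)
        if x%20==0: cv2.putText(o,str(x),((x-x0)*s-10,18),0,.4,(0,0,255),1)
    for y in range((y0//10+1)*10,y1,10):
        cv2.line(o,(0,(y-y0)*s),(6,(y-y0)*s),(0,0,255),1)
        if y%20==0: cv2.putText(o,str(y),(8,(y-y0)*s+4),0,.4,(0,0,255),1)
    cv2.imwrite(name,o)
E
python3 - <<'E'
import cv2
from h import *
crop(cv2.imread("pics/top0.png"),240,130,410,280,4,"pics/topc.png")
crop(cv2.imread("pics/scene0.png"),190,200,390,350,4,"pics/scenec.png")
E
```

```text
(no output)
```

View pics/topc.png

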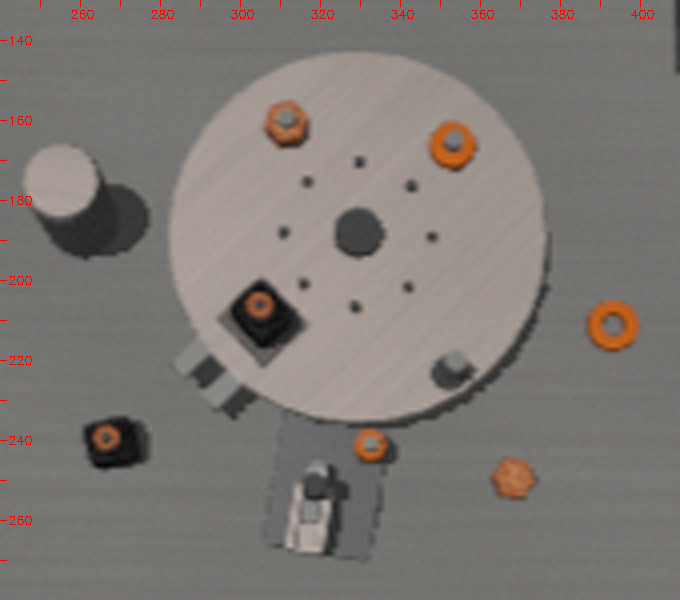

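View pics/scenec.png

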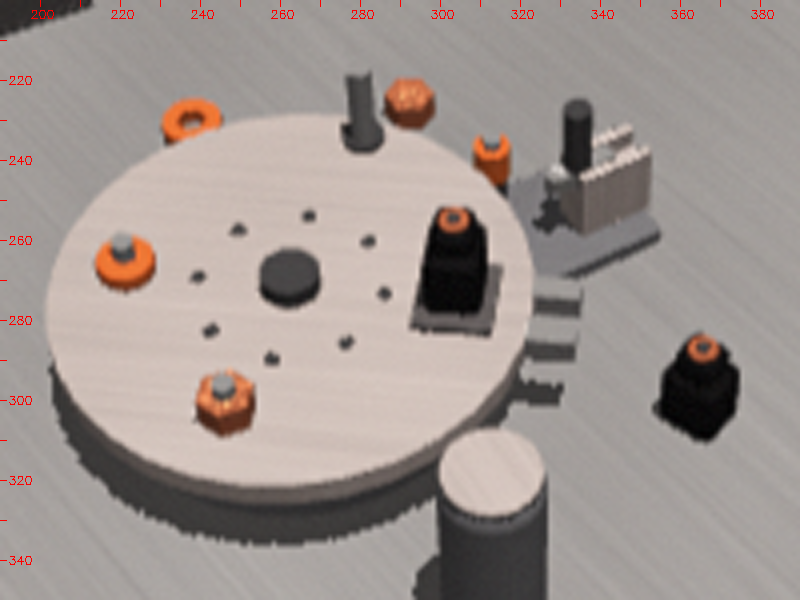

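```bash
python3 - <<'E'
from h import *
T=cam("top");S=cam("scene")
for n,a,b in [("hub",(329.3,187),(262.5,267)),("posttop",(354,219.5),(279.7,218.5)),("knobtop",(317.2,246.5),(334.3,226)),("nut stub",(311.5,159.5),(246,296)),("grom stub",(353,165),(223,262)),("casing top",(304.5,206.3),(303.5,255)),("stop",(332.5,241.5),(311.5,234)),("oil",(255,175.3),(313,318)),("spare cas",(266.5,239.5),(365.5,288)),("spnut",(368.5,249.5),(292.5,224)),("spgr",(393,211),(238,231))]:
    X,e=tri([(T,*a),(S,*b)]); print(n,X.round(1),np.round(e,1))
# platter circle in top view at z 60
im=cv2.imread("pics/top0.png")
print("ends z60:",at_z(T,282.5,188,60).round(1),at_z(T,376.5,188,60).round(1),at_z(T,329,143,60).round(1),at_z(T,331,236,60).round(1))
print("arm corners", at_z(T,306,266,12).round(1),at_z(T,332,270,12).round(1))
E
```

```text
hub [668.3 -25.8  70.8] [0.1 0.2]
posttop [574.2 -88.6 106.8] [0.3 0.3]
knobtop [502.2   7.5 110.8] [0.9 1. ]
nut stub [741.5  22.2  80.1] [0.1 0.1]
grom stub [726.7 -88.5  75.2] [0.8 1. ]
casing top [607.2  38.5 118.6] [0.2 0.3]
stop [523.6 -36.7  65.3] [1.  1.2]
oil [689.  168.1 114.8] [0.1 0.2]
spare cas [528.7 142.5  49.6] [0.3 0.4]
spnut [ 505.5 -137.    10.3] [0. 0.]
spgr [ 615.8 -208.2    3.1] [0.1 0.1]
ends z60: [667.8 100.7  60. ] [ 668.8 -154.6   60. ] [794.2 -25.4  60. ] [537. -31.  60.]
arm corners [458.8  36.8  12. ] [448.  -35.2  12. ]
```

```bash
cat > go.py <<'E'
from h import *
def go(pos,yaw):
    s=r.sense(); M=R.from_euler('xyz',s["tcp_rot"]).as_matrix()
    dp=M.T@(np.array(pos)-s["eef_pos"]); w=R.from_matrix(M.T@R.from_euler('xyz',[np.pi,0,yaw]).as_matrix()).as_rotvec()
    print("at",s["eef_pos"].round(1),s["tcp_rot"].round(3),"F",s["contact_force"].round(1),"t",round(s["clock"],2)," dp",dp.round(1),"w",w.round(3), "q",s["qpos"].round(2),"op",round(s["opening"],2))
if __name__=="__main__":
    import sys; a=list(map(float,sys.argv[1:])); go(a[:3],a[3])
E
python3 go.py 570 -45 231 -0.98
```

```text
at [ 156.8 -604.6  230.7] [-3.141  0.     0.254] F [ 0.6 -1.3  0.4] t 0.15  dp [ 5.404e+02 -4.380e+02  2.000e-01] w [-1.000e-03  1.000e-03  1.234e+00] q [-1.32  0.35  1.63 -0.    1.16 -0.  ] op 1.0
```

```bash
python3 -m creep '[{"dp":[540,-438,0],"angular":[0,0,1.23],"fingers":0},{"dp":[540,-438,0],"angular":[0,0,1.23],"fingers":0},{"dp":[540,-438,0],"angular":[0,0,1.23],"fingers":0},{"dp":[540,-438,0],"angular":[0,0,1.23],"fingers":0},{"dp":[540,-438,0],"angular":[0,0,1.23],"fingers":0}]' 40; python3 go.py 570 -45 231 -0.98
```

```text
clock: 0.57
eef_pos: [277.7, -440.5, 231.1]
tcp_rot: [-3.141, 0.0, -0.359]
contact_force: [1.0, -0.6, 0.1]
opening: 0.297
at [ 277.7 -440.5  231.1] [-3.141  0.    -0.359] F [ 1.  -0.6  0.1] t 0.57  dp [ 1.346e+02 -4.730e+02  2.000e-01] w [-0.     0.     0.621] q [-1.01  0.19  1.85  0.    1.1   0.92] op 0.3
```

```bash
python3 -m creep '[{"dp":[135,-473,0],"angular":[0,0,0.62],"fingers":0},{"dp":[135,-473,0],"angular":[0,0,0.62],"fingers":0},{"dp":[135,-473,0],"angular":[0,0,0.62],"fingers":0},{"dp":[135,-473,0],"angular":[0,0,0.62],"fingers":0},{"dp":[135,-473,0],"angular":[0,0,0.62],"fingers":0}]' 40; python3 go.py 570 -45 231 -0.98
```

```text
clock: 0.98
eef_pos: [387.5, -291.7, 231.3]
tcp_rot: [-3.142, -0.0, -0.913]
contact_force: [0.6, -0.3, -0.3]
opening: -0.002
at [ 387.5 -291.7  231.3] [-3.142 -0.    -0.913] F [ 0.6 -0.3 -0.3] t 0.98  dp [ -83.6 -295.3    0.3] w [-0.    -0.     0.067] q [-0.65  0.13  1.92  0.    1.08  1.83] op -0.0
```

```bash
python3 -m creep '[{"dp":[-84,-295,0],"angular":[0,0,0.06],"fingers":0},{"dp":[-84,-295,0],"angular":[0,0,0.06],"fingers":0},{"dp":[-84,-295,0],"angular":[0,0,0.06],"fingers":0},{"dp":[-84,-295,0],"angular":[0,0,0.06],"fingers":0},{"dp":[-84,-295,0],"angular":[0,0,0.06],"fingers":0}]' 40; python3 go.py 570 -45 231 -0.98
```

```text
clock: 1.4
eef_pos: [510.2, -123.1, 231.3]
tcp_rot: [3.142, -0.0, -0.967]
contact_force: [0.3, -0.1, 0.5]
opening: 0.002
at [ 510.2 -123.1  231.3] [ 3.142 -0.    -0.967] F [ 0.3 -0.1  0.5] t 1.4  dp [-30.3 -93.5   0.3] w [ 0.    -0.     0.013] q [-0.24  0.2   1.85 -0.    1.1   2.3 ] op 0.0
```

```bash
sleep 1; python3 go.py 570 -45 231 -0.98
```

```text
at [ 510.2 -123.1  231.3] [ 3.142 -0.    -0.967] F [ 0.3 -0.1  0.5] t 1.4  dp [-30.3 -93.5   0.3] w [ 0.    -0.     0.013] q [-0.24  0.2   1.85 -0.    1.1   2.3 ] op 0.0
```

```bash
cat > snap.py <<'E'
from h import *
import sys
n=sys.argv[1]; s=r.sense(); im=optics.grab_frame("wrist"); cv2.imwrite(f"pics/{n}.png",im)
np.savez(f"pics/{n}.npz",p=s["eef_pos"],w=s["tcp_rot"]); print(s["eef_pos"].round(1),s["tcp_rot"].round(3))
E
python3 -m creep '[{"dp":[-30,-93.5,0],"angular":[0,0,0.01],"fingers":0},{"dp":[-30,-93.5,0],"angular":[0,0,0.01],"fingers":0},{"dp":[-30,-93.5,0],"angular":[0,0,0.01],"fingers":0},{"dp":[-30,-93.5,0],"angular":[0,0,0.01],"fingers":0}]' 40; python3 snap.py w1
```

```text
clock: 1.73
eef_pos: [571.2, -44.4, 231.0]
tcp_rot: [-3.141, 0.0, -0.974]
contact_force: [-0.6, -0.1, -0.2]
opening: -0.002
[571.2 -44.4 231. ] [-3.141  0.    -0.974]
```

View pics/w1.png

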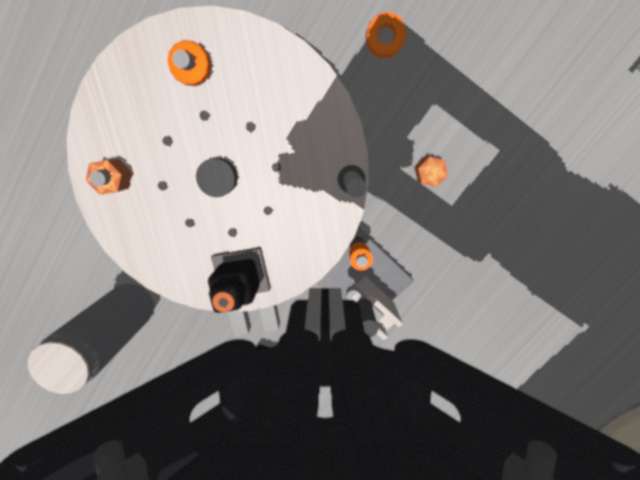

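```bash
python3 - <<'E'
from h import *
im=cv2.imread("pics/w1.png"); im=cv2.convertScaleAbs(im,alpha=1.6,beta=20)
crop(im,290,140,450,350,3,"pics/w1c.png")
E
```

```text
(no output)
```

View pics/w1c.png

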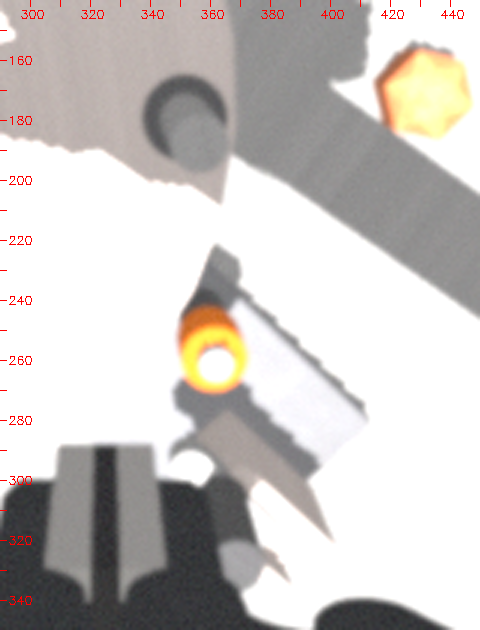

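```bash
python3 - <<'E'
from h import *
d=np.load("pics/w1.npz");W=cam("wrist",d["p"],d["w"])
T=cam("top");S=cam("scene")
o={}
for n,a,b,c in [("hub",(329.3,187),(262.5,267),(215.5,176.5)),("posttop",(354,219.5),(279.7,218.5),(355.5,186.5)),("knobtop",(317.2,246.5),(334.3,226),(369.5,327)),("stop",(332.5,241.5),(311.5,234),(361.5,262)),("casing top",(304.5,206.3),(303.5,255),(222.5,301.5)),("nut",(311.5,159.5),(246,296),(99,177)),("grom",(353,165),(223,262),(182.5,58))]:
    X,e=tri([(T,*a),(S,*b),(W,*c)]); Y,_=tri([(T,*a),(W,*c)]);o[n]=X; print(n,X.round(1),np.round(e,1),"T+W",Y.round(1))
for n,z,c in [("post",115,(355.5,186.5)),("knob",102,(369.5,327)),("stop",70,(361.5,262)),("platL",60,(67,150)),("platR",60,(368,165))]: print(n,at_z(W,*c,z).round(1))
ax=o["hub"][:2]
for n in o:
    v=o[n][:2]-ax; print(n,np.hypot(*v).round(1),np.degrees(np.arctan2(v[1],v[0])).round(1)%360)
# ellipse fit of the platter rim (top cam)
im=cv2.imread("pics/w1.png")
pts=np.array([(67,150),(210,6),(150,18),(95,68),(72,185),(92,235),(130,278),(200,308),(270,303),(310,285),(345,238),(368,165),(355,108),(325,61),(285,25)],float)
P=np.array([at_z(W,*p,60)[:2] for p in pts])
f=least_squares(lambda q:np.hypot(*(P-q[:2]).T)-q[2],[667,-27,128],loss="soft_l1");print("rim fit",f.x.round(1),f.fun.round(1))
E
```

```text
hub [668.2 -25.8  70.7] [0.2 0.1 0.3] T+W [668.  -26.1  71.8]
posttop [573.9 -87.7 107.8] [0.6 0.2 1.8] T+W [573.8 -87.9 114.7]
knobtop [499.4   4.2 107. ] [1.9 1.1 5.8] T+W [500.9   2.3 111.9]
stop [524.1 -34.7  68.3] [1.  1.6 2.4] T+W [522.4 -33.5  66.8]
casing top [607.6  39.6 120.6] [0.5 0.5 1.6] T+W [606.9  39.2 122.7]
nut [741.8  23.1  81.8] [0.4 0.2 1.3] T+W [740.1  21.9  86.4]
grom [727.7 -88.7  76.4] [0.4 1.6 3.9] T+W [726.4 -89.6  84.1]
post [574.1 -87.2 115. ]
knob [494.    2.6 102. ]
stop [524.2 -32.9  70. ]
platL [783.7  27.8  60. ]
platR [ 567.9 -104.3   60. ]
hub 0.0 0.0
posttop 112.8 213.3
knobtop 171.4 169.9
stop 144.4 183.5
casing top 89.2 132.8
nut 88.3 33.6
grom 86.6 313.5
rim fit [668.1 -24.9 127.2] [-0.2 -0.1 -0.8 -3.6 -0.2  1.6  2.7  0.4 -1.8 -0.3 -5.   0.6  0.4  0.3
  2.1]
```

```bash
python3 go.py 551 -53.5 79 -0.994
```

```text
at [569.8 -46.1 230.8] [ 3.141  0.    -0.974] F [-0.  -0.6 -0.3] t 1.78  dp [ -4.4  19.6 151.8] w [0.001 0.    0.02 ] q [-0.08  0.27  1.75 -0.    1.12  2.46] op -0.0
```

```bash
python3 -m creep '[{"dp":[-4.5,19.5,40],"angular":[0,0,0.02],"fingers":0},{"dp":[-4.5,19.5,80],"angular":[0,0,0.02],"fingers":0},{"dp":[-4.5,19.5,110],"angular":[0,0,0.02],"fingers":0},{"dp":[-4.5,19.5,130],"angular":[0,0,0.02],"fingers":0},{"dp":[-4.5,19.5,130],"angular":[0,0,0.02],"fingers":0}]' 40; python3 snap.py w2;python3 go.py 551 -53.5 79 -0.994
```

```text
clock: 2.2
eef_pos: [546.5, -55.6, 97.3]
tcp_rot: [3.135, 0.005, -0.998]
contact_force: [-1.2, 0.5, 0.3]
opening: 0.002
[546.5 -55.6  97.3] [ 3.135  0.005 -0.998]
at [548.2 -55.6  99.7] [ 3.138e+00  3.000e-03 -9.980e-01] F [-0.  -0.3 -0. ] t 2.25  dp [-0.2 -3.5 20.7] w [ 0.004  0.003 -0.004] q [-0.1   0.41  1.9  -0.    0.84  2.47] op 0.0
```

View pics/w2.png

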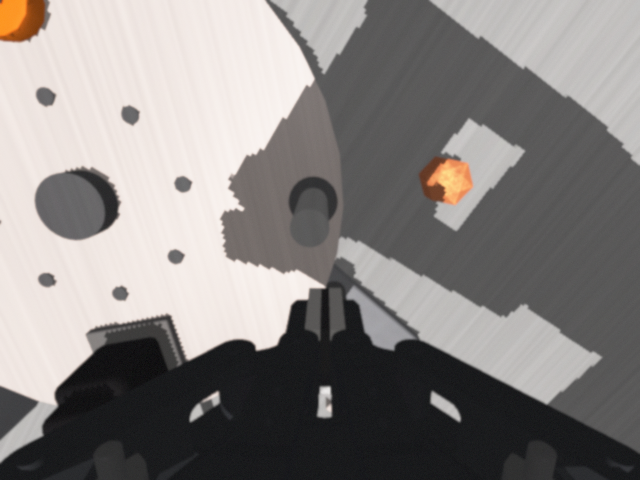

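```bash
python3 - <<'E'
from h import *
d=np.load("pics/w2.npz");W2=cam("wrist",d["p"],d["w"]);e=np.load("pics/w1.npz");W1=cam("wrist",e["p"],e["w"]);T=cam("top")
print(at_z(W2,311,227,115),at_z(W2,313,197,64),at_z(W2,69,204,71))
X,q=tri([(W2,311,227),(W1,355.5,186.5),(T,354,219.5)]);print(X.round(1),np.round(q,1))
M=R.from_euler('xyz',d["w"]).as_matrix();print("post in tool",(M.T@(X-d["p"])).round(1))
E
```

```text
[573.15710062 -87.61801939 115.        ] [574.63749991 -88.92625532  64.        ] [669.40361234 -25.4207886   71.        ]
[573.6 -87.8 115.6] [1.  1.2 0.3]
post in tool [ 41.7  -5.2 -18.6]
```

```bash
cat > arc.py <<'E'
from h import *
import sys
AX=np.array([668.2,-25.6])
def arc(z,alphas,d):
    s=r.sense(); M=R.from_euler('xyz',s["tcp_rot"]).as_matrix()
    print("at",s["eef_pos"].round(2),s["tcp_rot"].round(3),"F",s["contact_force"].round(1),"t",round(s["clock"],2))
    v=s["eef_pos"][:2]-AX; 
    for a in alphas:
        a_=np.radians(a); t=np.array([-np.sin(a_),np.cos(a_)]); p=AX+113*np.array([np.cos(a_),np.sin(a_)])-d*t
        P=np.append(p,z); w=R.from_matrix(M.T@R.from_euler('xyz',[np.pi,0,a_+np.pi/2]).as_matrix()).as_rotvec()
        print(a,"p",P.round(1),"dp",(M.T@(P-s["eef_pos"])).round(1),"w",w.round(3))
    tx=M[:,0]; print("F along tool x",round(float(s["contact_force"]@tx),2))
    rad=np.hypot(*v)
if __name__=="__main__":
    a=list(map(float,sys.argv[1:])); arc(a[0],a[2:],a[1])
E
python3 arc.py 80 30 213.5; python3 arc.py 80 18 213.5 216 218 220
```

```text
at [548.24 -55.59  99.66] [ 3.138e+00  3.000e-03 -9.980e-01] F [-0.  -0.3 -0. ] t 2.25
213.5 p [557.4 -63.   80. ] dp [11.2 -3.8 19.6] w [ 0.004  0.003 -0.012]
F along tool x 0.2
at [548.24 -55.59  99.66] [ 3.138e+00  3.000e-03 -9.980e-01] F [-0.  -0.3 -0. ] t 2.25
213.5 p [564. -73.  80.] dp [23.2 -4.  19.6] w [ 0.004  0.003 -0.012]
216.0 p [566.2 -77.5  80. ] dp [28.2 -3.3 19.6] w [ 0.004  0.003 -0.056]
218.0 p [568.1 -81.   80. ] dp [32.1 -3.  19.6] w [ 0.004  0.003 -0.091]
220.0 p [570.1 -84.4  80. ] dp [36.1 -2.8 19.5] w [ 0.004  0.003 -0.126]
F along tool x 0.2
```

```bash
python3 -m creep '[{"dp":[6,-4,10],"angular":[0,0,-0.01],"fingers":0},{"dp":[10,-4,19],"angular":[0,0,-0.01],"fingers":0},{"dp":[10,-4,19],"angular":[0,0,-0.01],"fingers":0},{"dp":[10,-4,19],"angular":[0,0,-0.01],"fingers":0}]' 40; python3 arc.py 80 18 213.5 215 217 219 221 223
```

```text
clock: 2.58
eef_pos: [559.9, -61.1, 82.6]
tcp_rot: [-3.141, -0.0, -0.988]
contact_force: [-0.5, 0.2, 0.4]
opening: 0.003
at [559.92 -61.15  82.59] [-3.141 -0.    -0.988] F [-0.5  0.2  0.4] t 2.58
213.5 p [564. -73.  80.] dp [12.1  3.1  2.6] w [-0.    -0.    -0.001]
215.0 p [565.3 -75.7  80. ] dp [15.1  3.5  2.6] w [-0.    -0.    -0.028]
217.0 p [567.1 -79.2  80. ] dp [19.1  3.9  2.6] w [-0.    -0.    -0.063]
219.0 p [569.1 -82.7  80. ] dp [23.   4.3  2.6] w [-0.    -0.    -0.097]
221.0 p [571.1 -86.1  80. ] dp [27.   4.4  2.6] w [-0.    -0.    -0.132]
223.0 p [573.3 -89.5  80. ] dp [31.   4.5  2.6] w [-0.    -0.    -0.167]
F along tool x -0.45
```

```bash
python3 -m creep '[{"dp":[4,2,2],"angular":[0,0,0],"fingers":0},{"dp":[8,3,2],"angular":[0,0,0],"fingers":0},{"dp":[12,3,2],"angular":[0,0,0],"fingers":0},{"dp":[15,3.5,2],"angular":[0,0,-0.028],"fingers":0},{"dp":[17,3.7,2],"angular":[0,0,-0.046],"fingers":0}]' 40; python3 arc.py 80 18 215 217 219 221 223 225
```

```text
clock: 3.0
eef_pos: [565.8, -77.2, 80.6]
tcp_rot: [3.141, 0.0, -0.94]
contact_force: [-2.1, 1.5, 1.9]
opening: -0.001
at [565.78 -77.19  80.57] [ 3.141  0.    -0.94 ] F [-2.1  1.5  1.9] t 3.0
215.0 p [565.3 -75.7  80. ] dp [-1.5 -0.5  0.6] w [0.   0.   0.02]
217.0 p [567.1 -79.2  80. ] dp [2.4 0.1 0.6] w [ 0.     0.    -0.015]
219.0 p [569.1 -82.7  80. ] dp [6.4 0.6 0.6] w [ 0.    0.   -0.05]
221.0 p [571.1 -86.1  80. ] dp [10.4  1.   0.6] w [ 0.     0.    -0.085]
223.0 p [573.3 -89.5  80. ] dp [14.4  1.2  0.6] w [ 0.    0.   -0.12]
225.0 p [575.6 -92.8  80. ] dp [18.4  1.3  0.6] w [ 0.     0.    -0.154]
F along tool x -2.5
```

```bash
python3 -m creep '[{"dp":[3.5,0.2,0.5],"angular":[0,0,-0.025],"fingers":0},{"dp":[7,0.6,0.5],"angular":[0,0,-0.055],"fingers":0},{"dp":[10.5,1,0.5],"angular":[0,0,-0.085],"fingers":0},{"dp":[14.5,1.2,0.5],"angular":[0,0,-0.12],"fingers":0},{"dp":[18.5,1.3,0.5],"angular":[0,0,-0.155],"fingers":0}]' 40; python3 arc.py 80 18 226 228 230 232 234 236
```

```text
clock: 3.42
eef_pos: [575.8, -92.6, 80.0]
tcp_rot: [-3.141, 0.0, -0.784]
contact_force: [-0.1, 3.7, 0.5]
opening: -0.001
at [575.75 -92.58  79.99] [-3.141  0.    -0.784] F [-0.1  3.7  0.5] t 3.42
226.0 p [576.8 -94.4  80. ] dp [ 2.   0.6 -0. ] w [-0.     0.    -0.016]
228.0 p [579.2 -97.5  80. ] dp [ 5.9  1.1 -0. ] w [-0.     0.    -0.051]
230.0 p [ 581.8 -100.6   80. ] dp [ 9.9  1.4 -0. ] w [-0.     0.    -0.086]
232.0 p [ 584.4 -103.6   80. ] dp [13.9  1.6 -0. ] w [-0.     0.    -0.121]
234.0 p [ 587.2 -106.4   80. ] dp [17.9  1.7 -0. ] w [-0.     0.    -0.156]
236.0 p [ 590.1 -109.2   80. ] dp [21.9  1.6 -0. ] w [-0.     0.    -0.191]
F along tool x -2.64
```

```bash
python3 -m creep '[{"dp":[4,0.8,0],"angular":[0,0,-0.035],"fingers":0},{"dp":[8,1.2,0],"angular":[0,0,-0.07],"fingers":0},{"dp":[12,1.5,0],"angular":[0,0,-0.105],"fingers":0},{"dp":[16,1.6,0],"angular":[0,0,-0.14],"fingers":0},{"dp":[20,1.6,0],"angular":[0,0,-0.175],"fingers":0}]' 40; python3 arc.py 80 18 236 238 240 242 244 246; python3 snap.py w3
```

```text
clock: 3.83
eef_pos: [588.8, -107.8, 79.9]
tcp_rot: [-3.141, 0.0, -0.609]
contact_force: [-1.4, 3.4, 0.4]
opening: -0.004
at [ 588.8  -107.82   79.95] [-3.141  0.    -0.609] F [-1.4  3.4  0.4] t 3.83
236.0 p [ 590.1 -109.2   80. ] dp [ 1.9  0.4 -0.1] w [-0.     0.    -0.016]
238.0 p [ 593.1 -111.9   80. ] dp [ 5.8  0.9 -0.1] w [-0.     0.    -0.051]
240.0 p [ 596.1 -114.5   80. ] dp [ 9.8  1.3 -0.1] w [-0.     0.    -0.086]
242.0 p [ 599.3 -116.9   80. ] dp [13.8  1.5 -0.1] w [-0.     0.    -0.121]
244.0 p [ 602.5 -119.3   80. ] dp [17.8  1.6 -0.1] w [-0.     0.    -0.156]
246.0 p [ 605.8 -121.5   80. ] dp [21.8  1.5 -0.1] w [-0.    0.   -0.19]
F along tool x -3.12
[ 588.8 -107.8   79.9] [-3.141  0.    -0.609]
```

View pics/w3.png

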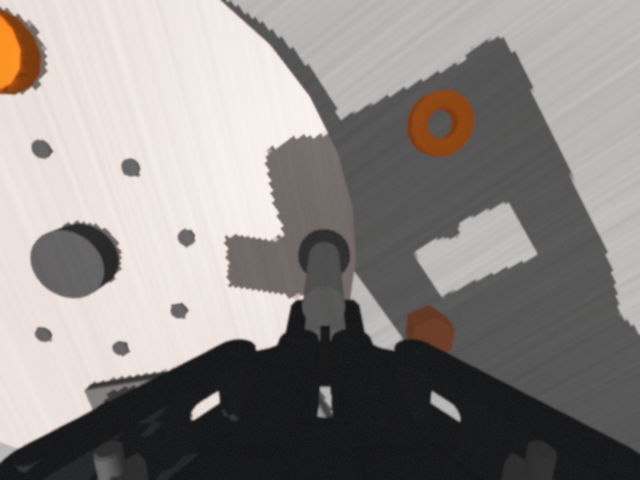

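```bash
python3 -m creep '[{"dp":[4,0.6,0],"angular":[0,0,-0.035],"fingers":0},{"dp":[8,1.1,0],"angular":[0,0,-0.07],"fingers":0},{"dp":[11,1.4,0],"angular":[0,0,-0.1],"fingers":0},{"dp":[14,1.6,0],"angular":[0,0,-0.125],"fingers":0},{"dp":[16,1.6,0],"angular":[0,0,-0.14],"fingers":0}]' 40; python3 arc.py 80 18 244 246 248 250; python3 - <<'E'
from h import *
crop(optics.grab_frame("top"),240,130,410,280,4,"pics/topd.png")
E
```

```text
clock: 4.3
eef_pos: [600.9, -118.4, 79.9]
tcp_rot: [-3.141, 0.0, -0.47]
contact_force: [-1.7, 2.6, 1.1]
opening: -0.002
at [ 600.88 -118.35   79.88] [-3.141  0.    -0.47 ] F [-1.7  2.6  1.1] t 4.3
244.0 p [ 602.5 -119.3   80. ] dp [ 1.8  0.1 -0.1] w [-0.     0.    -0.017]
246.0 p [ 605.8 -121.5   80. ] dp [ 5.8  0.6 -0.1] w [-0.     0.    -0.052]
248.0 p [ 609.2 -123.6   80. ] dp [ 9.8  0.9 -0.1] w [-0.     0.    -0.087]
250.0 p [ 612.6 -125.6   80. ] dp [13.8  1.2 -0.1] w [-0.     0.    -0.121]
F along tool x -2.73
```

View pics/topd.png

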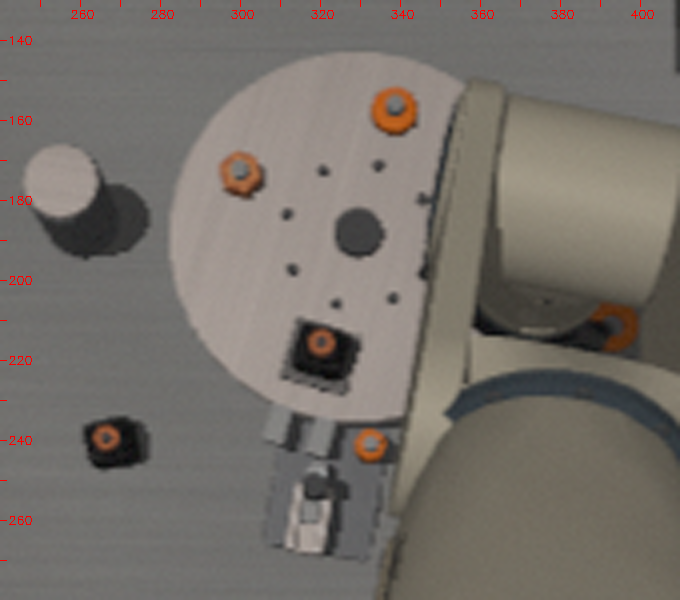

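```bash
python3 -m creep '[{"dp":[2,0.2,0],"angular":[0,0,-0.018],"fingers":0},{"dp":[4,0.4,0],"angular":[0,0,-0.035],"fingers":0},{"dp":[5.5,0.6,0],"angular":[0,0,-0.05],"fingers":0},{"dp":[6.5,0.7,0],"angular":[0,0,-0.058],"fingers":0},{"dp":[7.2,0.8,0],"angular":[0,0,-0.065],"fingers":0}]' 40; python3 arc.py 80 18 247 248 250; python3 - <<'E'
from h import *
crop(optics.grab_frame("top"),290,200,350,260,10,"pics/tope.png")
E
```

```text
clock: 4.77
eef_pos: [607.0, -122.5, 79.8]
tcp_rot: [3.142, 0.0, -0.406]
contact_force: [-2.3, 1.0, 0.9]
opening: -0.0
at [ 606.96 -122.47   79.81] [ 3.142  0.    -0.406] F [-2.3  1.   0.9] t 4.77
247.0 p [ 607.5 -122.6   80. ] dp [ 0.5 -0.1 -0.2] w [ 0.     0.    -0.004]
248.0 p [ 609.2 -123.6   80. ] dp [ 2.5  0.2 -0.2] w [ 0.     0.    -0.022]
250.0 p [ 612.6 -125.6   80. ] dp [ 6.5  0.7 -0.2] w [ 0.     0.    -0.056]
F along tool x -2.47
```

View pics/tope.png

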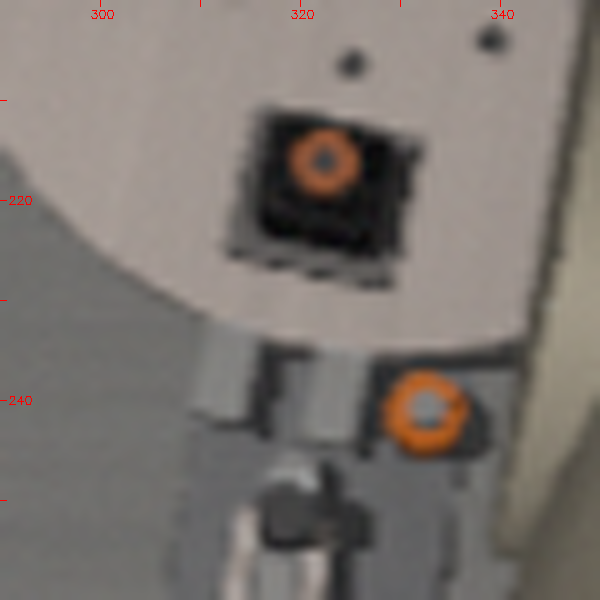

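```bash
python3 -m creep '[{"dp":[0.4,0.05,0],"angular":[0,0,-0.004],"fingers":0},{"dp":[0.8,0.1,0],"angular":[0,0,-0.008],"fingers":0},{"dp":[1.2,0.15,0],"angular":[0,0,-0.012],"fingers":0},{"dp":[1.6,0.2,0],"angular":[0,0,-0.016],"fingers":0},{"dp":[1.6,0.2,0],"angular":[0,0,-0.016],"fingers":0}]' 40; python3 arc.py 80 18 248 249 250 | tail -5
```

```text
clock: 5.23
eef_pos: [608.4, -123.3, 79.8]
tcp_rot: [3.141, -0.0, -0.39]
contact_force: [-1.9, 0.3, 1.2]
opening: 0.001
at [ 608.35 -123.27   79.84] [ 3.141 -0.    -0.39 ] F [-1.9  0.3  1.2] t 5.23
248.0 p [ 609.2 -123.6   80. ] dp [ 0.9  0.  -0.2] w [ 0.    -0.    -0.006]
249.0 p [ 610.9 -124.6   80. ] dp [ 2.9  0.3 -0.2] w [ 0.    -0.    -0.023]
250.0 p [ 612.6 -125.6   80. ] dp [ 4.9  0.6 -0.2] w [ 0.    -0.    -0.041]
F along tool x -1.86
```

```bash
python3 -m creep '[{"dp":[0.3,0.03,0],"angular":[0,0,-0.003],"fingers":0},{"dp":[0.6,0.06,0],"angular":[0,0,-0.006],"fingers":0},{"dp":[0.9,0.1,0],"angular":[0,0,-0.009],"fingers":0}]' 40; python3 arc.py 80 18 | tail -5
```

```text
clock: 5.48
eef_pos: [609.0, -123.7, 79.8]
tcp_rot: [3.141, 0.0, -0.381]
contact_force: [-2.3, -0.9, 0.8]
opening: -0.005
at [ 609.03 -123.71   79.8 ] [ 3.141  0.    -0.381] F [-2.3 -0.9  0.8] t 5.48
F along tool x -1.81
```

```bash
python3 -m creep '[{"dp":[0.3,0.03,0],"angular":[0,0,-0.003],"fingers":0},{"dp":[0.6,0.06,0],"angular":[0,0,-0.006],"fingers":0}]' 40; python3 arc.py 80 18 | tail -5
```

```text
clock: 5.65
eef_pos: [609.6, -124.0, 79.8]
tcp_rot: [3.141, 0.0, -0.375]
contact_force: [-3.6, -0.2, -0.1]
opening: -0.004
at [ 609.59 -124.01   79.79] [ 3.141  0.    -0.375] F [-3.6 -0.2 -0.1] t 5.65
F along tool x -3.23
```

```bash
python3 -m creep '[{"dp":[0.25,0.02,0],"angular":[0,0,-0.002],"fingers":0}]' 40; python3 -m creep '[{"dp":[0.25,0.02,0],"angular":[0,0,-0.002],"fingers":0}]' 40|grep force;  python3 arc.py 80 18 | tail -5
```

```text
clock: 5.73
eef_pos: [609.9, -124.1, 79.8]
tcp_rot: [3.141, 0.0, -0.373]
contact_force: [-3.0, -0.8, 0.3]
opening: 0.0
contact_force: [-3.2, -0.4, 0.8]
at [ 610.06 -124.21   79.79] [ 3.142  0.    -0.371] F [-3.2 -0.4  0.8] t 5.82
F along tool x -2.82
```

```bash
python3 -m creep '[{"dp":[0.25,0.02,0],"angular":[0,0,-0.002],"fingers":0}]' 40|grep force;  python3 arc.py 80 18 | tail -5
```

```text
contact_force: [-2.7, -1.0, -0.5]
at [ 610.27 -124.32   79.79] [ 3.142  0.    -0.369] F [-2.7 -1.  -0.5] t 5.9
F along tool x -2.15
```

```bash
python3 -m creep '[{"dp":[0.2,0.02,0],"angular":[0,0,-0.002],"fingers":0}]' 40|grep force;  python3 arc.py 80 18 | tail -5
```

```text
contact_force: [-3.4, -1.4, 0.2]
at [ 610.45 -124.39   79.78] [ 3.142  0.    -0.367] F [-3.4 -1.4  0.2] t 5.98
F along tool x -2.65
```

```bash
python3 -m creep '[{"dp":[0.2,0.02,0],"angular":[0,0,-0.002],"fingers":0}]' 40|grep force;python3 -m creep '[{"dp":[0.2,0.02,0],"angular":[0,0,-0.002],"fingers":0}]' 40|grep force;  python3 arc.py 80 18 | tail -5
```

```text
contact_force: [-2.7, -0.5, 0.5]
contact_force: [-2.1, -1.1, -0.3]
at [ 610.82 -124.51   79.79] [ 3.142  0.    -0.363] F [-2.1 -1.1 -0.3] t 6.15
F along tool x -1.6
```

```bash
python3 -m creep '[{"dp":[0.2,0.02,0],"angular":[0,0,-0.002],"fingers":0}]' 40|grep force;python3 -m creep '[{"dp":[0.2,0.02,0],"angular":[0,0,-0.002],"fingers":0}]' 40|grep force;  python3 arc.py 80 18 | tail -5
```

```text
contact_force: [-3.1, -0.6, -0.0]
contact_force: [-2.9, -0.6, 0.2]
at [ 611.18 -124.67   79.77] [ 3.142  0.    -0.359] F [-2.9 -0.6  0.2] t 6.32
F along tool x -2.49
```

```bash
python3 - <<'E'
from h import *
crop(optics.grab_frame("top"),290,200,350,260,10,"pics/topf.png")
E
```

```text
(no output)
```

View pics/topf.png

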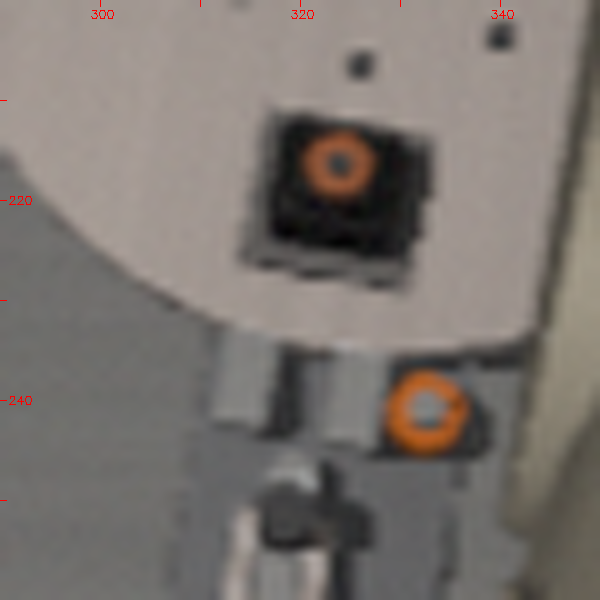

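```bash
python3 -m creep '[{"dp":[0.2,0.02,0],"angular":[0,0,-0.002],"fingers":0}]' 40|grep force;python3 -m creep '[{"dp":[0.2,0.02,0],"angular":[0,0,-0.002],"fingers":0}]' 40|grep force;  python3 arc.py 80 18 | tail -5
```

```text
contact_force: [-4.1, -0.5, -0.7]
contact_force: [-2.4, -0.3, -0.2]
at [ 611.51 -124.86   79.74] [ 3.142  0.    -0.355] F [-2.4 -0.3 -0.2] t 6.53
F along tool x -2.13
```

```bash
python3 -m creep '[{"dp":[0.2,0.02,0],"angular":[0,0,-0.002],"fingers":0}]' 40|grep force;  python3 arc.py 80 18 | tail -5
```

```text
contact_force: [-2.7, -0.3, -0.4]
at [ 611.71 -124.96   79.76] [ 3.142  0.    -0.353] F [-2.7 -0.3 -0.4] t 6.62
F along tool x -2.44
```

```bash
python3 -m creep '[{"dp":[0.2,0.02,0],"angular":[0,0,-0.002],"fingers":0}]' 40|grep force;  python3 arc.py 80 18 | tail -5
```

```text
contact_force: [-3.3, -1.1, 0.9]
at [ 611.91 -125.03   79.78] [ 3.142  0.    -0.351] F [-3.3 -1.1  0.9] t 6.7
F along tool x -2.75
```

```bash
python3 -m creep '[{"dp":[0.2,0.02,0],"angular":[0,0,-0.002],"fingers":0}]' 40|grep force;  python3 arc.py 80 18 | tail -5
```

```text
contact_force: [-2.5, -0.6, -0.8]
at [ 612.11 -125.11   79.79] [ 3.142  0.    -0.349] F [-2.5 -0.6 -0.8] t 6.78
F along tool x -2.1
```

```bash
python3 -m creep '[{"dp":[0.2,0.02,0],"angular":[0,0,-0.002],"fingers":0}]' 40|grep force;  python3 arc.py 80 18 | tail -5
```

```text
contact_force: [-3.0, -1.4, -0.1]
at [ 612.31 -125.22   79.81] [-3.142  0.    -0.347] F [-3.  -1.4 -0.1] t 6.87
F along tool x -2.32
```

```bash
python3 -m creep '[{"dp":[0.2,0.02,0],"angular":[0,0,-0.002],"fingers":0}]' 40|grep force;  python3 arc.py 80 18 | tail -5
```

```text
contact_force: [-2.1, -1.6, -0.1]
at [ 612.48 -125.29   79.78] [-3.142  0.    -0.345] F [-2.1 -1.6 -0.1] t 6.95
F along tool x -1.46
```

```bash
python3 -m creep '[{"dp":[0.2,0.02,0],"angular":[0,0,-0.002],"fingers":0}]' 40|grep force;  python3 arc.py 80 18 | tail -5
```

```text
contact_force: [-4.0, -0.6, -0.1]
at [ 612.56 -125.36   79.77] [ 3.142  0.    -0.343] F [-4.  -0.6 -0.1] t 7.03
F along tool x -3.59
```

```bash
python3 -m creep '[{"dp":[0.1,0,0],"angular":[0,0,0],"fingers":0}]' 40|grep force;  python3 arc.py 80 18 | tail -5
```

```text
contact_force: [-3.3, 0.6, 0.2]
at [ 612.59 -125.38   79.77] [ 3.142  0.    -0.343] F [-3.3  0.6  0.2] t 7.12
F along tool x -3.3
```

```bash
python3 -m creep '[{"dp":[0.1,0,0],"angular":[0,0,0],"fingers":0}]' 40|grep force;  python3 arc.py 80 18 | tail -5
```

```text
contact_force: [-4.3, -0.7, 0.6]
at [ 612.59 -125.36   79.77] [ 3.142e+00  1.000e-03 -3.430e-01] F [-4.3 -0.7  0.6] t 7.2
F along tool x -3.83
```

```bash
python3 -m creep '[{"dp":[0.1,0,0],"angular":[0,0,0],"fingers":0}]' 40|grep force;  python3 arc.py 80 18 | tail -5
```

```text
contact_force: [-5.4, 0.8, 1.1]
at [ 612.58 -125.36   79.77] [ 3.142e+00  1.000e-03 -3.430e-01] F [-5.4  0.8  1.1] t 7.28
F along tool x -5.38
```

```bash
python3 -m creep '[{"dp":[0.2,0,0],"angular":[0,0,0],"fingers":0},{"dp":[0.2,0,0],"angular":[0,0,0],"fingers":0}]' 40|grep force;  python3 arc.py 80 18 | tail -5
```

```text
contact_force: [-5.7, -0.9, 0.6]
at [ 612.62 -125.39   79.79] [ 3.142e+00  1.000e-03 -3.430e-01] F [-5.7 -0.9  0.6] t 7.45
F along tool x -5.03
```

```bash
python3 -m creep '[{"dp":[0.2,0,0],"angular":[0,0,0],"fingers":0},{"dp":[0.2,0,0],"angular":[0,0,0],"fingers":0}]' 40|grep force;  python3 arc.py 80 18 | tail -5
```

```text
contact_force: [-6.9, 0.5, 1.2]
at [ 612.6  -125.37   79.73] [ 3.142e+00  2.000e-03 -3.430e-01] F [-6.9  0.5  1.2] t 7.62
F along tool x -6.7
```

```bash
python3 -m creep '[{"dp":[0.1,0,0],"angular":[0,0,0],"fingers":0},{"dp":[0.1,0,0],"angular":[0,0,0],"fingers":0}]' 40|grep force;  python3 arc.py 80 18 | tail -5
```

```text
contact_force: [-6.6, 1.2, 2.7]
at [ 612.62 -125.36   79.74] [ 3.141e+00  2.000e-03 -3.430e-01] F [-6.6  1.2  2.7] t 7.78
F along tool x -6.63
```

```bash
python3 -m creep '[{"dp":[0.3,0,0],"angular":[0,0,0],"fingers":0},{"dp":[0.3,0,0],"angular":[0,0,0],"fingers":0}]' 40|grep force;  python3 arc.py 80 18 | tail -5
```

```text
contact_force: [-8.1, 1.6, 3.5]
at [ 612.67 -125.4    79.78] [ 3.141e+00  2.000e-03 -3.430e-01] F [-8.1  1.6  3.5] t 7.95
F along tool x -8.2
```

```bash
python3 -m creep '[{"dp":[0.3,0,0],"angular":[0,0,0],"fingers":0},{"dp":[0.3,0,0],"angular":[0,0,0],"fingers":0}]' 40|grep force;  python3 arc.py 80 18 | tail -5
```

```text
contact_force: [-9.0, 1.7, 4.6]
at [ 612.68 -125.4    79.77] [ 3.141e+00  3.000e-03 -3.430e-01] F [-9.   1.7  4.6] t 8.12
F along tool x -9.02
```

```bash
python3 -m creep '[{"dp":[0.2,0,0],"angular":[0,0,0],"fingers":0},{"dp":[0.2,0,0],"angular":[0,0,0],"fingers":0}]' 40|grep force;  python3 arc.py 80 18 | tail -5;python3 - <<'E'
from h import *
crop(optics.grab_frame("top"),290,200,350,260,10,"pics/topg.png")
E
```

```text
contact_force: [-9.2, 2.2, 5.1]
at [ 612.66 -125.44   79.73] [ 3.141e+00  3.000e-03 -3.430e-01] F [-9.2  2.2  5.1] t 8.28
F along tool x -9.44
```

View pics/topg.png

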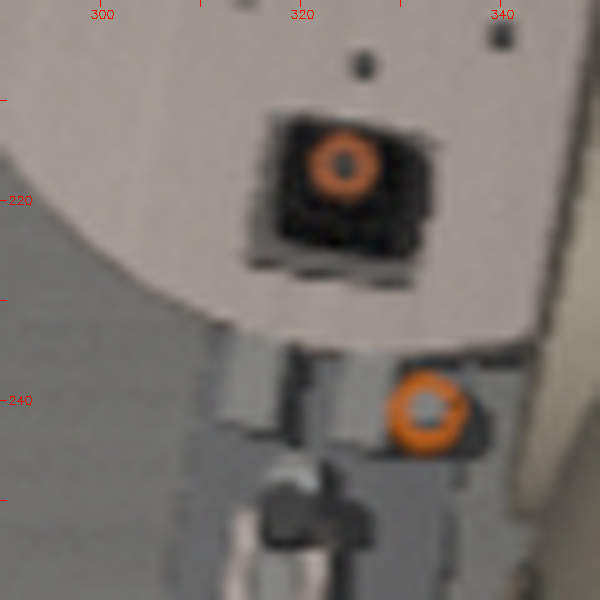

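```bash
python3 -m creep '[{"dp":[0.2,0,-0.2],"angular":[0,0,0],"fingers":0},{"dp":[0.2,0,-0.2],"angular":[0,0,0],"fingers":0}]' 40|grep force;  python3 arc.py 80 18 | tail -5
```

```text
contact_force: [-9.9, 2.0, 4.0]
at [ 612.65 -125.38   79.75] [ 3.141  0.004 -0.343] F [-9.9  2.   4. ] t 8.5
F along tool x -9.98
```

```bash
python3 -m creep '[{"dp":[0.2,0,-0.2],"angular":[0,0,0],"fingers":0},{"dp":[0.2,0,-0.2],"angular":[0,0,0],"fingers":0}]' 40|grep force;  python3 arc.py 80 18 | tail -5
```

```text
contact_force: [-8.8, 1.7, 2.1]
at [ 612.64 -125.41   79.77] [ 3.141  0.004 -0.343] F [-8.8  1.7  2.1] t 8.67
F along tool x -8.92
```

```bash
python3 -m creep '[{"dp":[0.2,0,-0.2],"angular":[0,0,0],"fingers":0},{"dp":[0.2,0,-0.2],"angular":[0,0,0],"fingers":0}]' 40|grep force;  python3 arc.py 80 18 | tail -5
```

```text
contact_force: [-9.2, 2.4, 2.5]
at [ 612.62 -125.41   79.78] [ 3.141  0.005 -0.343] F [-9.2  2.4  2.5] t 8.83
F along tool x -9.44
```

```bash
python3 -m creep '[{"dp":[0.3,0,0],"angular":[0,0,0],"fingers":0},{"dp":[0.3,0,0],"angular":[0,0,0],"fingers":0}]' 40|grep force;  python3 arc.py 80 18 | tail -5
```

```text
contact_force: [-9.9, 2.9, 2.8]
at [ 612.66 -125.42   79.79] [ 3.141  0.005 -0.343] F [-9.9  2.9  2.8] t 9.0
F along tool x -10.31
```

```bash
python3 -m creep '[{"dp":[0.3,0,0],"angular":[0,0,0],"fingers":0},{"dp":[0.3,0,0],"angular":[0,0,0],"fingers":0}]' 40|grep force;  python3 arc.py 80 18 | tail -5
```

```text
contact_force: [-11.0, 3.5, 3.2]
at [ 612.67 -125.42   79.81] [ 3.141  0.006 -0.343] F [-11.    3.5   3.2] t 9.17
F along tool x -11.6
```

```bash
python3 -m creep '[{"dp":[0.2,0,0],"angular":[0,0,0],"fingers":0},{"dp":[0.2,0,0],"angular":[0,0,0],"fingers":0}]' 40|grep force;  python3 arc.py 80 18 | tail -5
```

```text
contact_force: [-12.3, 3.1, 4.0]
at [ 612.68 -125.42   79.8 ] [ 3.141  0.006 -0.343] F [-12.3   3.1   4. ] t 9.33
F along tool x -12.61
```

```bash
python3 -m creep '[{"dp":[0.1,0,-0.1],"angular":[0,0,0],"fingers":0},{"dp":[0.1,0,-0.1],"angular":[0,0,0],"fingers":0},{"dp":[0.1,0,-0.1],"angular":[0,0,0],"fingers":0}]' 40|grep force;  python3 arc.py 80 18 | tail -5
```

```text
contact_force: [-11.8, 3.4, 3.4]
at [ 612.65 -125.4    79.79] [ 3.141  0.006 -0.343] F [-11.8   3.4   3.4] t 9.58
F along tool x -12.3
```

```bash
python3 -m creep '[{"dp":[0.1,0,0],"angular":[0,0,0],"fingers":0},{"dp":[0.1,0,0],"angular":[0,0,0],"fingers":0},{"dp":[0.1,0,0],"angular":[0,0,0],"fingers":0}]' 40|grep force;  python3 arc.py 80 18 | tail -5
```

```text
contact_force: [-13.4, 2.6, 4.0]
at [ 612.68 -125.4    79.83] [ 3.141  0.006 -0.343] F [-13.4   2.6   4. ] t 9.83
F along tool x -13.48
```

```bash
python3 -m creep '[{"dp":[0,0,0],"angular":[0,0,0],"fingers":0},{"dp":[0,0,0],"angular":[0,0,0],"fingers":0},{"dp":[0,0,0],"angular":[0,0,0],"fingers":0}]' 40|grep force;  python3 arc.py 80 18 | tail -5
```

```text
contact_force: [-12.8, 3.1, 4.5]
at [ 612.67 -125.43   79.78] [ 3.141  0.006 -0.343] F [-12.8   3.1   4.5] t 10.08
F along tool x -13.14
```

Steady at ~13 N; hold on.

```bash
python3 -m creep '[{"dp":[0,0,0],"angular":[0,0,0],"fingers":0},{"dp":[0,0,0],"angular":[0,0,0],"fingers":0},{"dp":[0,0,0],"angular":[0,0,0],"fingers":0},{"dp":[0,0,0],"angular":[0,0,0],"fingers":0},{"dp":[0,0,0],"angular":[0,0,0],"fingers":0}]' 40|grep force;  python3 arc.py 80 18 | tail -5
```

```text
contact_force: [-13.0, 3.0, 4.5]
at [ 612.67 -125.41   79.81] [ 3.141  0.006 -0.343] F [-13.    3.    4.5] t 10.5
F along tool x -13.3
```

```bash
python3 -m creep '[{"dp":[0,0,0],"angular":[0,0,0],"fingers":0},{"dp":[0,0,0],"angular":[0,0,0],"fingers":0},{"dp":[0,0,0],"angular":[0,0,0],"fingers":0},{"dp":[0,0,0],"angular":[0,0,0],"fingers":0},{"dp":[0,0,0],"angular":[0,0,0],"fingers":0}]' 40|grep force;  python3 arc.py 80 18 | tail -5
```

```text
contact_force: [-13.7, 2.9, 3.9]
at [ 612.67 -125.4    79.77] [ 3.141  0.006 -0.343] F [-13.7   2.9   3.9] t 10.92
F along tool x -13.94
```

```bash
python3 -m creep '[{"dp":[0,0,0],"angular":[0,0,0],"fingers":0},{"dp":[0,0,0],"angular":[0,0,0],"fingers":0},{"dp":[0,0,0],"angular":[0,0,0],"fingers":0},{"dp":[0,0,0],"angular":[0,0,0],"fingers":0},{"dp":[0,0,0],"angular":[0,0,0],"fingers":0}]' 40|grep force;  python3 arc.py 80 18 | tail -5
```

```text
contact_force: [-13.3, 3.8, 3.9]
at [ 612.66 -125.4    79.79] [ 3.141  0.006 -0.343] F [-13.3   3.8   3.9] t 11.33
F along tool x -13.84
```

```bash
python3 -m creep '[{"dp":[-8,0,0],"angular":[0,0,0],"fingers":0},{"dp":[-25,0,0],"angular":[0,0,0],"fingers":0},{"dp":[-35,0,-10],"angular":[0,0,0],"fingers":0},{"dp":[-35,0,-50],"angular":[0,0,0],"fingers":0},{"dp":[-35,0,-90],"angular":[0,0,0],"fingers":0}]' 40;  python3 go.py 437 14 180 -0.175
```

```text
clock: 11.75
eef_pos: [581.7, -114.2, 170.3]
tcp_rot: [3.142, 0.002, -0.343]
contact_force: [2.0, -0.8, 0.4]
opening: 0.004
at [ 581.7 -114.2  170.3] [ 3.142e+00  2.000e-03 -3.430e-01] F [ 2.  -0.8  0.4] t 11.75  dp [-179.4  -72.1   -9.3] w [-0.     0.002 -0.168] q [-0.2   0.37  1.76  0.    1.02  1.72] op 0.0
```

```bash
python3 -m creep '[{"dp":[-36,-14,-9],"angular":[0,0,-0.05],"fingers":0},{"dp":[-72,-29,-9],"angular":[0,0,-0.1],"fingers":0},{"dp":[-108,-43,-9],"angular":[0,0,-0.168],"fingers":0},{"dp":[-144,-58,-9],"angular":[0,0,-0.168],"fingers":0},{"dp":[-179,-72,-9],"angular":[0,0,-0.168],"fingers":0}]' 40; python3 -m creep '[{"dp":[0,0,0],"angular":[0,0,0],"fingers":0},{"dp":[0,0,0],"angular":[0,0,0],"fingers":0},{"dp":[0,0,0],"angular":[0,0,0],"fingers":0}]' 40; python3 snap.py w4;python3 - <<'E'
from h import *
crop(optics.grab_frame("top"),240,130,410,280,4,"pics/toph.png")
E
```

```text
clock: 12.17
eef_pos: [438.0, 14.4, 180.2]
tcp_rot: [-3.14, -0.003, -0.175]
contact_force: [-1.3, 1.0, -0.4]
opening: -0.002
clock: 12.42
eef_pos: [439.9, 13.5, 180.4]
tcp_rot: [-3.141, -0.004, -0.174]
contact_force: [0.2, -0.5, 0.7]
opening: -0.001
[439.9  13.5 180.4] [-3.141 -0.004 -0.174]
```

View pics/w4.png

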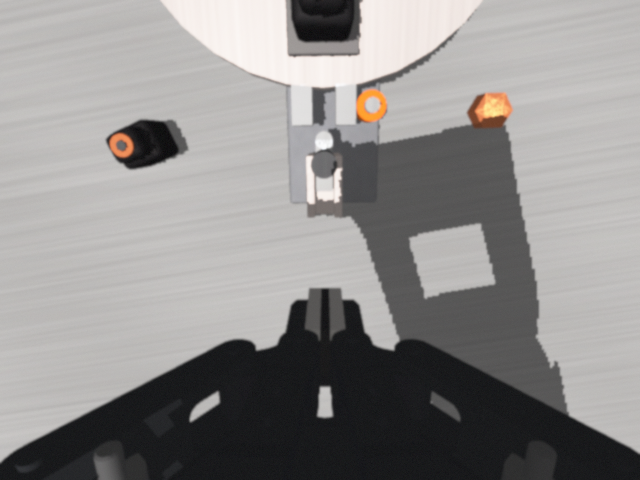

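View pics/toph.png

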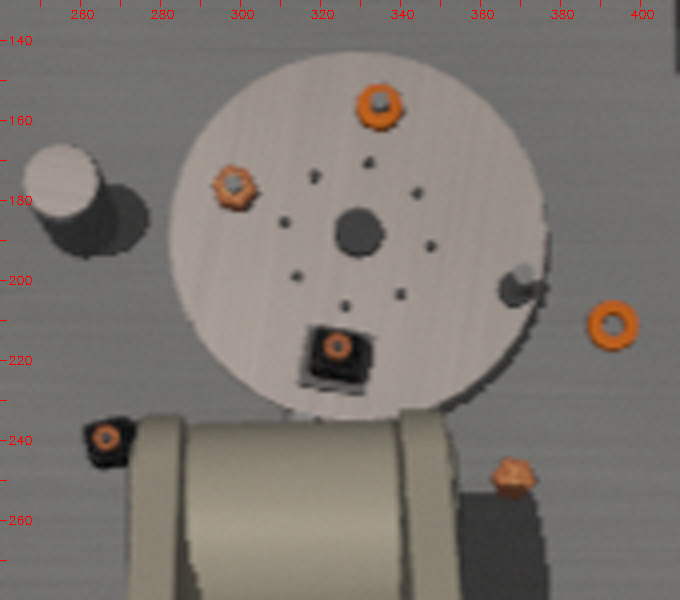

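```bash
python3 - <<'E'
from h import *
im=cv2.imread("pics/w4.png"); crop(im,280,80,390,230,4,"pics/w4c.png")
d=np.load("pics/w4.npz");W=cam("wrist",d["p"],d["w"]);T=cam("top")
X=at_z(W,323,163,102);print(X, tri([(W,323,163),(T,317.2,246.5)]))
M=R.from_euler('xyz',d["w"]).as_matrix();print("knob in tool",(M.T@(X-d["p"])).round(1))
print("dir to axis deg",np.degrees(np.arctan2(-25.6-X[1],668.2-X[0])),"dist",np.hypot(-25.6-X[1],668.2-X[0]))
print("slot",at_z(W,313,115,60),at_z(W,336,115,60),"arm edges",at_z(W,291,185,12),at_z(W,291,130,12))
E
```

```text
[495.42825084   4.21604615 102.        ] (array([499.27043032,   4.55939938, 155.69555334]), [np.float64(3.0290117505320637), np.float64(0.5558512442508065)])
knob in tool [56.  -0.4 78.6]
dir to axis deg -9.791364236598744 dist 175.32562252767482
slot [525.47833638   6.15517214  60.        ] [522.75429804  -9.37155132  60.        ] arm edges [475.82692751  36.03741945  12.        ] [519.86209858  27.13931363  12.        ]
```

View pics/w4c.png

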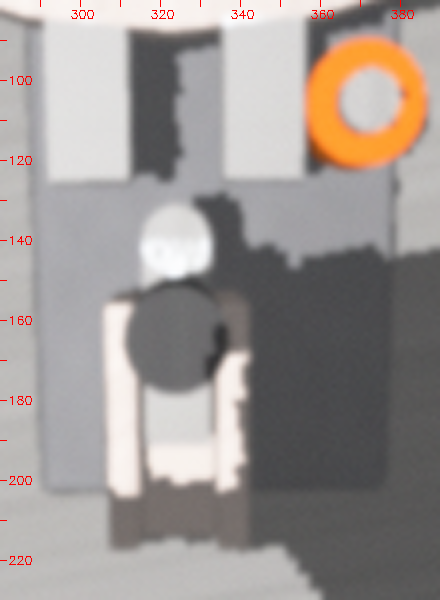

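```bash
python3 go.py 459.9 10.3 73 -0.171; python3 -m creep '[{"dp":[18,-0.4,35],"angular":[0,0,0],"fingers":0},{"dp":[18,-0.4,70],"angular":[0,0,0],"fingers":0},{"dp":[18,-0.4,95],"angular":[0,0,0],"fingers":0},{"dp":[18,-0.4,106],"angular":[0,0,0],"fingers":0},{"dp":[18,-0.4,106],"angular":[0,0,0],"fingers":0}]' 40;python3 -m creep '[{"dp":[0,0,0],"angular":[0,0,0],"fingers":0},{"dp":[0,0,0],"angular":[0,0,0],"fingers":0}]' 40;python3 go.py 476.7 7.4 73 -0.171
```

```text
at [439.9  13.  180. ] [-3.141e+00 -2.000e-03 -1.760e-01] F [-0.1 -0.4 -0. ] t 12.52  dp [ 19.9  -0.8 107. ] w [-0.    -0.002 -0.005] q [ 0.03  0.13  2.07 -0.    0.95  1.77] op 0.0
clock: 12.93
eef_pos: [455.2, 9.9, 70.8]
tcp_rot: [3.141, 0.004, -0.176]
contact_force: [-0.2, 0.1, 1.0]
opening: 0.005
clock: 13.1
eef_pos: [457.3, 10.2, 74.2]
tcp_rot: [-3.141, -0.001, -0.176]
contact_force: [-0.0, -0.3, 0.1]
opening: -0.001
at [457.3  10.2  74.2] [-3.141e+00 -1.000e-03 -1.760e-01] F [-0.  -0.3  0.1] t 13.1  dp [19.5 -0.6  1.2] w [-0.    -0.001 -0.005] q [ 0.02  0.33  2.11 -0.    0.7   1.77] op -0.0
```

```bash
python3 -m creep '[{"dp":[5,-0.6,0.5],"angular":[0,0,-0.005],"fingers":0},{"dp":[10,-0.6,0.5],"angular":[0,0,-0.005],"fingers":0},{"dp":[14,-0.6,0.5],"angular":[0,0,-0.005],"fingers":0},{"dp":[16,-0.6,0.5],"angular":[0,0,-0.005],"fingers":0},{"dp":[17,-0.6,0.5],"angular":[0,0,-0.005],"fingers":0}]' 40;python3 snap.py w5; python3 go.py 476.7 7.4 73 -0.171
```

```text
clock: 13.52
eef_pos: [473.9, 8.1, 73.4]
tcp_rot: [-3.141, -0.001, -0.17]
contact_force: [0.0, 0.4, 0.6]
opening: -0.001
[473.9   8.1  73.4] [-3.141e+00 -1.000e-03 -1.700e-01]
at [473.7   8.2  73.3] [-3.141e+00 -1.000e-03 -1.700e-01] F [ 1.   0.5 -0.4] t 13.57  dp [3.1 0.2 0.3] w [-0.    -0.001  0.001] q [ 0.01  0.35  2.08 -0.    0.71  1.75] op 0.0
```

View pics/w5.png

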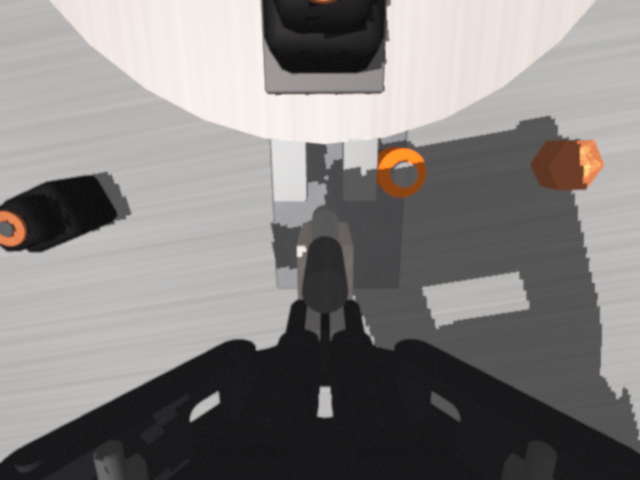

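Knob (top at 325,290) is centred just ahead of the fingers, no contact yet. Advance slowly.

```bash
python3 -m creep '[{"dp":[1,0,0],"angular":[0,0,0],"fingers":0},{"dp":[2,0,0],"angular":[0,0,0],"fingers":0},{"dp":[3,0,0],"angular":[0,0,0],"fingers":0},{"dp":[4,0,0],"angular":[0,0,0],"fingers":0},{"dp":[5,0,0],"angular":[0,0,0],"fingers":0}]' 40;python3 arc.py 73 19|tail -1
```

```text
clock: 13.98
eef_pos: [477.3, 7.4, 72.9]
tcp_rot: [3.141, 0.001, -0.17]
contact_force: [-3.0, 1.5, 1.3]
opening: 0.003
F along tool x -3.23
```

```bash
python3 -m creep '[{"dp":[1.2,0,0],"angular":[0,0,0],"fingers":0},{"dp":[2.4,0,0],"angular":[0,0,0],"fingers":0},{"dp":[3.6,0,0],"angular":[0,0,0],"fingers":0},{"dp":[4.8,0,0],"angular":[0,0,0],"fingers":0},{"dp":[6,0,0],"angular":[0,0,0],"fingers":0}]' 40;python3 arc.py 73 19|tail -1
```

```text
clock: 14.4
eef_pos: [483.8, 6.3, 72.9]
tcp_rot: [3.142, 0.0, -0.17]
contact_force: [-3.7, 0.8, 0.9]
opening: 0.001
F along tool x -3.82
```

```bash
python3 -m creep '[{"dp":[1,0,0],"angular":[0,0,0],"fingers":0},{"dp":[2,0,0],"angular":[0,0,0],"fingers":0},{"dp":[3,0,0],"angular":[0,0,0],"fingers":0},{"dp":[4,0,0],"angular":[0,0,0],"fingers":0}]' 40;python3 arc.py 73 19|tail -1
```

```text
clock: 14.73
eef_pos: [487.8, 5.7, 73.0]
tcp_rot: [3.142, 0.0, -0.17]
contact_force: [-3.2, 1.6, -0.3]
opening: -0.004
F along tool x -3.43
```

```bash
python3 -m creep '[{"dp":[1,0,0],"angular":[0,0,0],"fingers":0},{"dp":[2,0,0],"angular":[0,0,0],"fingers":0},{"dp":[3,0,0],"angular":[0,0,0],"fingers":0},{"dp":[4,0,0],"angular":[0,0,0],"fingers":0}]' 40;python3 arc.py 73 19|tail -1
```

```text
clock: 15.07
eef_pos: [491.8, 5.0, 73.0]
tcp_rot: [-3.142, 0.0, -0.17]
contact_force: [-2.6, 0.6, -1.0]
opening: 0.002
F along tool x -2.71
```

```bash
python3 -m creep '[{"dp":[1,0,0],"angular":[0,0,0],"fingers":0},{"dp":[2,0,0],"angular":[0,0,0],"fingers":0},{"dp":[3,0,0],"angular":[0,0,0],"fingers":0},{"dp":[4,0,0],"angular":[0,0,0],"fingers":0}]' 40;python3 arc.py 73 19|tail -1
```

```text
clock: 15.4
eef_pos: [495.7, 4.3, 73.0]
tcp_rot: [-3.142, 0.0, -0.17]
contact_force: [-2.5, 1.7, -1.3]
opening: 0.002
F along tool x -2.78
```

~4.5 mm left; slower.

```bash
python3 -m creep '[{"dp":[0.6,0,0],"angular":[0,0,0],"fingers":0},{"dp":[1.2,0,0],"angular":[0,0,0],"fingers":0},{"dp":[1.8,0,0],"angular":[0,0,0],"fingers":0},{"dp":[2.4,0,0],"angular":[0,0,0],"fingers":0}]' 40;python3 arc.py 73 19|tail -1
```

```text
clock: 15.73
eef_pos: [498.1, 3.9, 73.0]
tcp_rot: [-3.142, 0.0, -0.17]
contact_force: [-2.5, 2.4, -1.8]
opening: -0.004
F along tool x -2.91
```

```bash
python3 -m creep '[{"dp":[0.4,0,0],"angular":[0,0,0],"fingers":0},{"dp":[0.8,0,0],"angular":[0,0,0],"fingers":0},{"dp":[1.2,0,0],"angular":[0,0,0],"fingers":0}]' 40;python3 arc.py 73 19|tail -1
```

```text
clock: 15.98
eef_pos: [498.8, 3.8, 72.9]
tcp_rot: [3.142, 0.001, -0.17]
contact_force: [-5.8, 3.5, 1.1]
opening: 0.001
F along tool x -6.3
```

```bash
python3 -m creep '[{"dp":[0.4,0,0],"angular":[0,0,0],"fingers":0},{"dp":[0.8,0,0],"angular":[0,0,0],"fingers":0}]' 40;python3 arc.py 73 19|tail -1
```

```text
clock: 16.15
eef_pos: [498.8, 3.8, 72.9]
tcp_rot: [3.141, 0.003, -0.17]
contact_force: [-8.5, 5.0, 3.3]
opening: 0.001
F along tool x -9.2
```

```bash
python3 -m creep '[{"dp":[0.3,0,0],"angular":[0,0,0],"fingers":0},{"dp":[0.6,0,0],"angular":[0,0,0],"fingers":0}]' 40;python3 arc.py 73 19|tail -1
```

```text
clock: 16.32
eef_pos: [498.8, 3.8, 72.9]
tcp_rot: [3.141, 0.004, -0.17]
contact_force: [-9.5, 4.6, 5.4]
opening: -0.001
F along tool x -10.19
```

```bash
python3 -m creep '[{"dp":[0.3,0,-0.2],"angular":[0,0,0],"fingers":0},{"dp":[0.3,0,-0.2],"angular":[0,0,0],"fingers":0},{"dp":[0.3,0,-0.2],"angular":[0,0,0],"fingers":0}]' 40;python3 arc.py 73 19|tail -1
python3 -m creep '[{"dp":[-10,0,0],"angular":[0,0,0],"fingers":0},{"dp":[-30,0,0],"angular":[0,0,0],"fingers":0},{"dp":[-60,0,-30],"angular":[0,0,0],"fingers":0},{"dp":[-60,0,-70],"angular":[0,0,0],"fingers":0},{"dp":[-60,0,-107],"angular":[0,0,0],"fingers":0}]' 40;python3 -m creep '[{"dp":[0,0,0],"angular":[0,0,0],"fingers":0},{"dp":[0,0,0],"angular":[0,0,0],"fingers":0},{"dp":[0,0,0],"angular":[0,0,0],"fingers":0}]' 40; python3 snap.py w6; python3 - <<'E'
from h import *
crop(cv2.imread("pics/w6.png"),250,40,430,230,3,"pics/w6c.png")
E
```

```text
clock: 16.57
eef_pos: [498.8, 3.7, 72.9]
tcp_rot: [3.141, 0.004, -0.17]
contact_force: [-10.0, 4.9, 4.1]
opening: 0.001
F along tool x -10.71
clock: 16.98
eef_pos: [440.0, 13.5, 181.2]
tcp_rot: [3.141, 0.001, -0.17]
contact_force: [1.1, -0.1, -0.1]
opening: 0.003
clock: 17.23
eef_pos: [442.2, 13.5, 180.5]
tcp_rot: [-3.141, -0.002, -0.17]
contact_force: [-0.6, -0.4, 0.4]
opening: -0.003
[442.2  13.5 180.5] [-3.141e+00 -2.000e-03 -1.700e-01]
```

View pics/w6c.png

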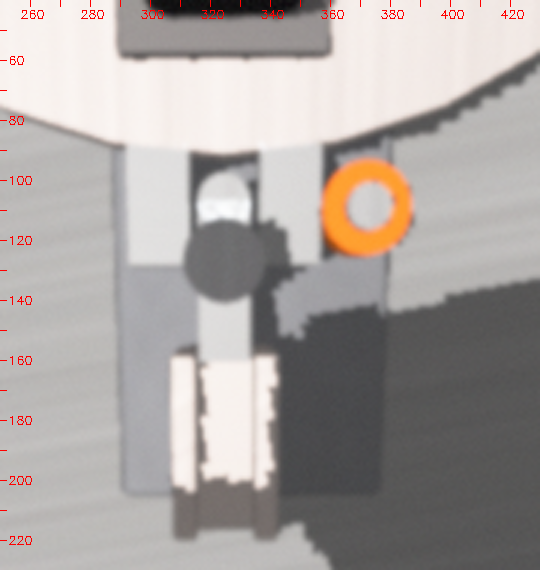

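```bash
python3 - <<'E'
from h import *
d=np.load("pics/w6.npz");W=cam("wrist",d["p"],d["w"])
X=at_z(W,324,127,102);print(X,np.hypot(*(X[:2]-[495.4,4.2])),np.hypot(*(X[:2]-[668.2,-25.6])))
s=r.sense();print(s["clock"],s["contact_force"])
crop(optics.grab_frame("scene"),190,200,390,350,4,"pics/scenez.png")
E
```

```text
[5.17745239e+02 3.01086647e-01 1.02000000e+02] 22.682839688399795 152.66794522056608
17.2833 [ 0.42026565  0.27142246 -0.31985914]
```

View pics/scenez.png

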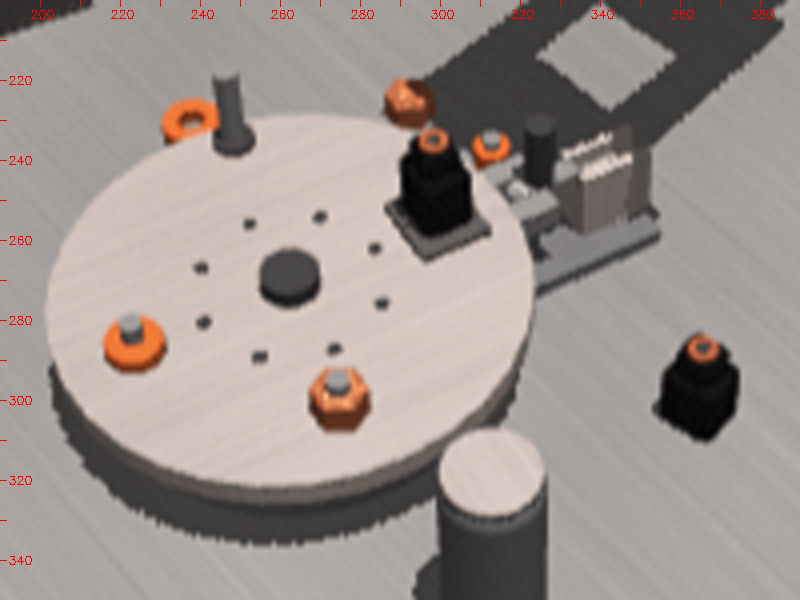

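```bash
python3 - <<'E'
from h import *
for n,k,c in [("w4",(323,163),[(293,125),(371,105),(308,203)]),("w6",(324,127),[(293,128),(372,107.5),(308,202)])]:
    d=np.load(f"pics/{n}.npz");W=cam("wrist",d["p"],d["w"])
    X=at_z(W,*k,102); u=np.array([np.cos(-.171),np.sin(-.171)])
    print(n,X.round(1),[round(float((at_z(W,*p,z)[:2]-X[:2])@u),1) for p,z in zip(c,(60,70,59))])
for n in ("w4","w6"):
    crop(cv2.imread(f"pics/{n}.png"),295,90,355,215,6,f"pics/{n}z.png")
E
```

```text
w4 [495.4   4.2 102. ] [22.8, 34.9, -31.8]
w6 [5.177e+02 3.000e-01 1.020e+02] [0.2, 12.9, -51.7]
```

View pics/w4z.png

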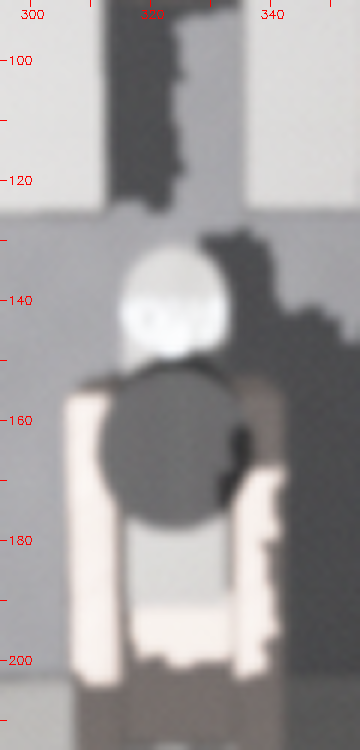

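View pics/w6z.png

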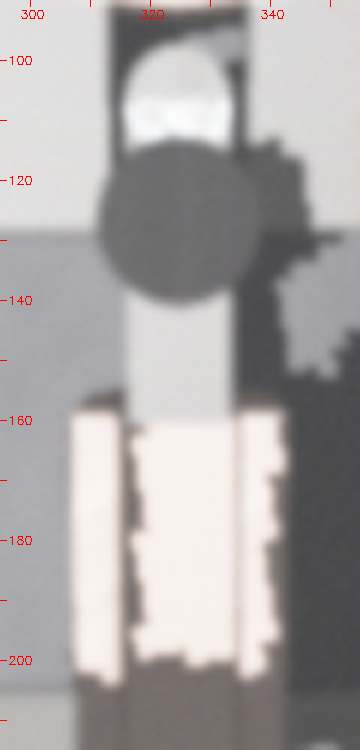

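```bash
python3 - <<'E'
from rig import r
print(r.sign_off())
E
```

```text
the job is handed in; nothing more can be done
None
```

I turned the platter to its stop, seated it, and pushed the bolt home, then handed the job in at about 17.4 s of the 54 s allowed. Sign-off gave no verdict.

- **Turntable:** I pushed the post anticlockwise with the shut fingers until the leading cheek met the rubber stop. The top picture shows the cheek against the rubber and the slot in line with the bolt.
- **Seating force:** I held 12.3 to 13.9 N along the push direction for about 1.8 s. With the 4 N or so of vertical friction added, the largest reading was about 14.5 N. I only see the force at the end of each call, but it was steady throughout the hold.
- **Bolt:** I pushed it by the knob to the hard end. The tool did not move while the push force rose from 6 to 11 N. The highest total reading was about 12.5 N.
- **Last checks:**
  - The nose is inside the rim slot.
  - The knob is 152.7 mm from the axis, where 152 mm is expected. It also lines up with the ends of the cheeks.
  - The casing faces front.
  - The spare casing, nut, grommet and oil can appear at the same pixels as at the start. The bin, driver and rack lay outside that last crop and I did not check them at the end.
  - The gripper ended about 60 mm back from the push position and 108 mm higher, touching nothing.
- **Disagreement:** the knob's travel first measured 22.7 mm instead of 24 mm. Reading its edges again in enlarged pictures gave about 23.8 mm, so I put the difference down to pixel reading.

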